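# Stretch and lock the pocket tape on the measuring board

### The arm

A 6-joint arm with a two-finger parallel gripper is mounted at the origin on the work surface. World frame = base frame: x ahead of the robot, y to its left, z up, the work surface at z = 0. Lengths are in m, angles in rad, forces in N, time in s.
With the tool pointing down it reaches from about 0.325 to 0.85 m from the base axis. Payload 15.5 kg.
Tool frame: the origin (TCP) lies at the very end of the fingers, on their centre line; the grasp point (between the pads) lies 19 mm behind it; z points along the fingers, x is the direction in which the jaws open and shut, and the axes are right-handed (so a half turn about z gives the same grasp; the last joint's range is limited). The gripper opens to 91 mm and grips with 3 to 60 N. Pads are 32 mm wide; open, the fingers measure 118 mm over their backs; the gripper's body (76 mm by 178 mm) begins 60 mm behind the grasp point.
Start: joints at [-1.389, 0.494, 1.345, -0, 1.302, -0.096], TCP at [0.171, -0.601, 0.214] pointing down, gripper open.
Joint ranges: [-2.91, 2.91], [-0.82, 2.16], [0.22, 2.67], [-1.22, 4.37], [0.12, 2.79], [-3.08, 3.08]. Speed limits (rad/s): [1.89, 1.89, 2.57, 3.01, 3.01, 3.01].

### API

Orientations are given as a unit quaternion [x, y, z, w].
In Python, from bench import state, camera, camera_model, sign_off gives the robot as it stands.
- The arm moves only by the shell command python3 -m jog 'ROWS' [OPENING]. ROWS is JSON, one flat list of numbers, 6 for each row, row after row: the shift along the world's x, y, z in units of 30 mm (1.0 is 30 mm), then the turn, a rotation vector about the world's x, y, z in units of 6 degrees (1.0 is 6 degrees). A call has exactly 10 rows; each row is the pose to reach, as a shift and turn from the pose measured when the call began; what a row does not reach only later rows make up. A row lasts 1/12 s, in which the tool goes at most 41.7 mm and 7.16 degrees, less where a joint would pass 70% of its speed; a pose out of reach is approached as far as the arm can. A call with a gripper value outside its range is refused whole. OPENING is the closure, from -1 (fully open) to 1 (shut), set as the call begins (- or left out, the last holds). The fingers move at their own pace and stop on an object; the grip force is fixed at half the most. Time passes only in rows, so rows that repeat a pose let the fingers close, or fill a call up. It gives the time, the measured TCP pose, the force and the opening at its end, in the units of the state.
- state(): the state, without advancing time (a new reading comes with each control period).
- camera(name): name is "side" or "top" or "wrist"; returns the picture (384x512x3 uint8, red, green, blue); there is no depth.
- camera_model(name): a dict with "K" (3x3 intrinsics, pixels), "world_to_cam" (4x4, takes a point from world to camera coordinates); the wrist camera has in their place "tool_from_camera" (4x4, takes a point from camera to tool coordinates, whose origin is the TCP and whose axes are the tool frame's). Camera axes: x right, y down, z forward; pixel columns grow to the right and rows downward; lengths in m; the calibration is good to about 2 mm. A picture is of the moment at which its call begins: read the wrist's pose just before it. camera_model takes no time and is no camera call.
- sign_off(): hands the job in, once; it reports no verdict.
The state is a dict: "clock": time; "joint_positions": joint angles; "dq": joint speeds; "joint_efforts": joint torques, N m; "tool_pos": TCP position; "ee_rot": TCP orientation; "force": force on the tool from outside, world axes, zero at the start; "moment": the same for the moment, N m; "grip_width": finger opening in m.
Only numpy, scipy, OpenCV 4.12 (cv2) and the standard library are available. Lean on these libraries where they do the work, as an engineer would, in place of code of your own. Each camera call takes 0.05 s, during which the arm holds its last target.

### The job

Set the pocket tape up on the dark wooden measuring board: hook its end over the far side of the tall steel edge, back the case away against the spring, straight along the board, and lock it by setting the case down flat just behind the low steel lip, so that it stays stretched when you let go. Leave the yellow battery case where it is.

Things in the scene. Friction and masses are not known exactly. Their poses are not given: they have to be found in the camera images.
- tape: Loose pocket tape, 0.27 kg: upright yellow case 84 mm long (x), 34 wide (y), 60 high, a black ring on its sides. Origin: centre of the case's underside; z up, x points forward, where the steel blade comes out (20 mm wide, 3 thick, underside 35 mm above the case's underside). The blade slides out up to 65 mm against a spring (2 to 4 N) and ends in a hook. Grip across the 34 mm, mid-length.
- tape_hook (a point): The hook at the blade's end: a steel plate 24 mm wide, 4 thick, hanging from the blade to 5 mm above the level of the case's underside. The point is the middle of the lower edge of its inner face (towards the case); axes as the tape's. Retracted it lies at x 82, y 0, z 5 mm in the tape's frame, 40 mm ahead of the case's front face.
- gauge: Fixed dark wooden board 280 mm long (x), 80 wide, 10 thick. Origin: centre of underside; z up. Two steel bars cross it, each 60 mm wide (y), 8 thick: tall edge, far face at x = 110 mm, top 42 mm above desk; low lip, x = 30 to 38 mm, top 20 mm above desk. Case, front to +x, carried 12 to 24 mm above the board clears the lip with the hook on the edge. Locked: case origin at x = -12 to -32 mm.
- battery_case: Bystander, leave alone: a loose plain yellow plastic box 80 mm (x) by 50 mm (y) by 40 mm high, with a dark seam and latch, no blade or hook. Origin: centre of its underside. It stands beside the tape; which of the two is nearer the robot varies.
Mind the look-alikes: they are no part of the job. What is shaped like the tape but pink is not meant.

How it is judged:
On the way, in this order (a step that is already met when the one before it is completed fails the run):
1. the hook is down beyond the tall edge's far face, with the blade still nearly retracted (out by less than 15 mm) (x of tape_hook in the frame of gauge between 0.107 and 0.135 m and z of tape_hook in the frame of gauge below 0.038 m and y of tape_hook in the frame of gauge between -0.03 and 0.03 m and x of tape_hook in the frame of tape below 0.097 m), for 0.1 s.
2. the case is backed away with the hook still on the edge, the blade out by more than 32 mm (x of tape_hook in the frame of gauge between 0.107 and 0.135 m and z of tape_hook in the frame of gauge below 0.038 m and y of tape_hook in the frame of gauge between -0.03 and 0.03 m and x of tape_hook in the frame of tape above 0.114 m), for 0.1 s.
At the end, for the whole second after the job is handed in: Case flat on the board (5 mm, 6 degrees), origin 7 to 37 mm on the -x side of board centre, within 16 mm of the middle line and 10 degrees; hook inner face within 8 mm of the edge's far face, lower end 12 mm or more below the edge's top; at rest; battery case moved under 20 mm (x of tape in the frame of gauge between -0.037 and -0.007 m and y of tape in the frame of gauge between -0.016 and 0.016 m and z of tape in the frame of gauge between 0.005 and 0.015 m and angle between tape's own z axis and vertical below 0.1 rad and angle between the x axis of tape and the x axis of gauge, either way round below 0.18 rad and x of tape_hook in the frame of gauge between 0.106 and 0.118 m and z of tape_hook in the frame of gauge below 0.03 m and y of tape_hook in the frame of gauge between -0.03 and 0.03 m and linear speed of tape below 0.02 m/s and distance of battery_case from where it was at the start of the episode below 0.02 m); the robot touches nothing.
It also fails if it takes over 43 s, if anything falls off the work surface, if the arm or the gripper's body presses on something with over 40 N, if the wrist force passes 120 N, or if a joint passes its speed limit or range.

## Working session

There is one attempt and no reset: what is moved stays moved. The work goes in short steps, Python scripts to look and compute and a shell command to move; the robot and the scene stay as the last step left them, time stands still between calls to the robot, and variables do not carry over. Pictures are saved under pics/ and viewed, and the job is handed in when it is done.

```bash
mkdir -p pics; ls
python3 - <<'E'
from bench import *
import cv2
for n in("top","side"):
    cv2.imwrite(f"pics/{n}0.png",camera(n)[:,:,::-1])
    print(n,{k:v.tolist() if hasattr(v,'tolist') else v for k,v in camera_model(n).items()})
print(state()); print(camera_model("wrist"))
E
```

```text
pics
top {'K': [[379.9592560439721, 0.0, 256.93476503336854], [0.0, 379.9592560439721, 196.8759111037134], [0.0, 0.0, 1.0]], 'world_to_cam': [[-0.017510033550025055, -0.9998392674947312, 0.0038519995685584647, 0.1915688977768677], [-0.9925019608322022, 0.01691516684053668, -0.12105261201225913, 0.557385471222733], [0.12096799770728925, -0.005942752422571878, -0.9926386186444356, 0.8014070515752791], [0.0, 0.0, 0.0, 1.0]]}
side {'K': [[400.25760030064714, 0.0, 256.63938209234385], [0.0, 400.25760030064714, 190.8118390215011], [0.0, 0.0, 1.0]], 'world_to_cam': [[0.9844175187646002, -0.17476262552363725, -0.019498037579024925, -0.48910786734618594], [-0.11222797293947065, -0.5390323686795188, -0.8347748125127187, 0.17466313428321345], [0.1353773645749007, 0.8239551748947466, -0.5502461621173945, 0.6136371594130783], [0.0, 0.0, 0.0, 1.0]]}
{'clock': 0.1, 'joint_positions': array([-1.38849816e+00,  4.94112996e-01,  1.34605808e+00, -3.18962399e-05,
        1.30248070e+00, -9.55202011e-02]), 'dq': array([ 0.00016206, -0.00074047, -0.00115698,  0.00058437,  0.00047132,
        0.00030344]), 
[... 254 characters left out ...]
410e-04, -3.46527710e-04]), 'force': array([-0.51098569,  0.12134634,  0.14235045]), 'moment': array([-0.05884156,  0.01047141,  0.02163709]), 'grip_width': 0.09112137853808264}
{'K': array([[293.69514906,   0.        , 254.85023186],
       [  0.        , 293.69514906, 189.56222759],
       [  0.        ,   0.        ,   1.        ]]), 'tool_from_camera': array([[ 9.99999661e-01, -8.07265989e-04,  1.61441927e-04,
         1.81032238e-04],
       [ 7.38767369e-04,  9.66486659e-01,  2.56715779e-01,
        -7.21365262e-02],
       [-3.63269386e-04, -2.56715573e-01,  9.66486928e-01,
        -1.70946012e-01],
       [ 0.00000000e+00,  0.00000000e+00,  0.00000000e+00,
         1.00000000e+00]])}
```

View pics/top0.png

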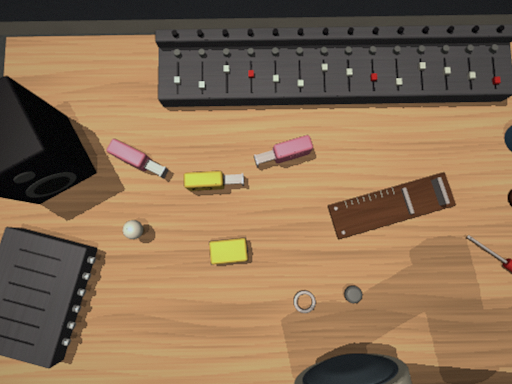

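View pics/side0.png

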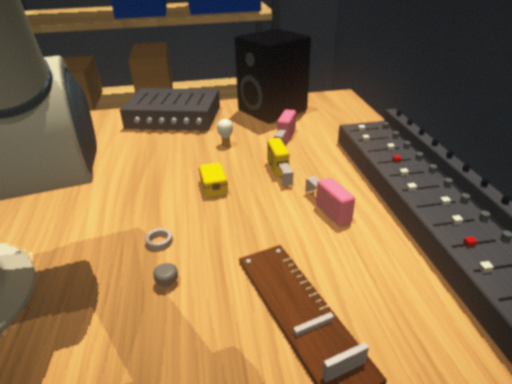

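Candidates for the tape in the top view: yellow with a blade at (204,180), plain yellow box at (229,251), which is the battery case, and pink look-alikes at (127,153) and (293,148). I choose (204,180), and will check it in a crop while measuring.

```bash
cat > h.py <<'E'
from bench import *
import numpy as np, cv2
def ray(n,uv,z,T=None):
    m=camera_model(n);K=np.array(m["K"])
    if n=="wrist":
        X=T@np.array(m["tool_from_camera"]);
    else: X=np.linalg.inv(np.array(m["world_to_cam"]))
    d=X[:3,:3]@np.linalg.inv(K)@np.array([uv[0],uv[1],1.]);o=X[:3,3]
    return o+d*(z-o[2])/d[2]
def toolT(s):
    from scipy.spatial.transform import Rotation as R
    T=np.eye(4);T[:3,:3]=R.from_quat(s["ee_rot"]).as_matrix();T[:3,3]=s["tool_pos"];return T
E
python3 - <<'E'
from h import *
im=cv2.imread("pics/top0.png");hsv=cv2.cvtColor(im,cv2.COLOR_BGR2HSV)
cv2.imwrite("pics/cropA.png",cv2.resize(im[120:280,90:330],None,fx=3.2,fy=3.2,interpolation=cv2.INTER_CUBIC))
cv2.imwrite("pics/cropB.png",cv2.resize(im[160:250,310:470],None,fx=5,fy=5,interpolation=cv2.INTER_CUBIC))
m=cv2.inRange(hsv,(24,150,150),(36,255,255))
for c in cv2.findContours(m,0,2)[0]:
    if cv2.contourArea(c)>100:
        r=cv2.minAreaRect(c);print("yel",r)
        for z in(.06,.04):
            P=[ray("top",p,z)[:2] for p in cv2.boxPoints(r)];print(z,np.round(P,4).tolist(),np.round(np.mean(P,0),4),[round(float(np.linalg.norm(P[i]-P[i-1])),4) for i in(1,2)])
m=cv2.inRange(hsv,(0,60,20),(15,255,110));m[:,:320]=0;m[:165]=0;m[250:]=0;m[:,460:]=0
m=cv2.morphologyEx(m,cv2.MORPH_CLOSE,np.ones((9,9)))
for c in cv2.findContours(m,0,2)[0]:
    if cv2.contourArea(c)>400:
        r=cv2.minAreaRect(c);print("dark",r);P=[ray("top",p,.01)[:2] for p in cv2.boxPoints(r)];print(np.round(P,4).tolist(),np.mean(P,0),[round(float(np.linalg.norm(P[i]-P[i-1])),4) for i in(1,2)])
E
```

```text
dark ((391.3302001953125, 205.40562438964844), (35.851104736328125, 123.21240997314453), 74.05460357666016)
[[0.5421, 0.0237], [0.6151, -0.25], [0.5357, -0.2661], [0.4645, 0.0048]] [ 0.53935155 -0.12188985] [0.2833, 0.081]
```

View pics/cropA.png

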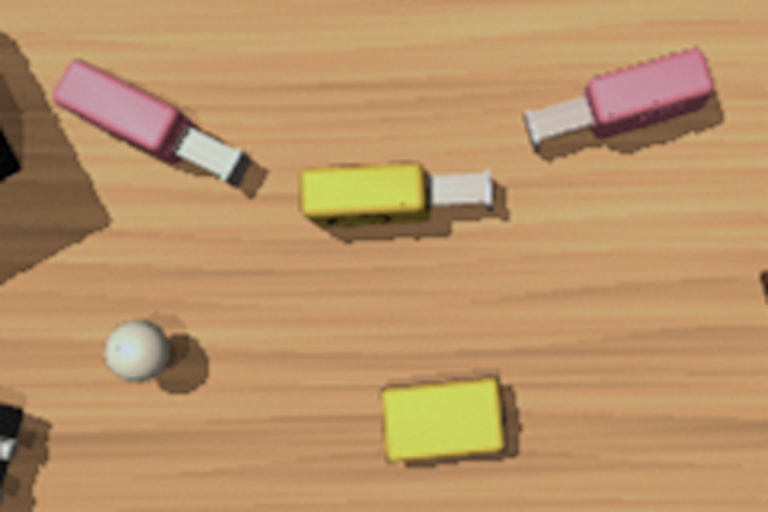

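View pics/cropB.png

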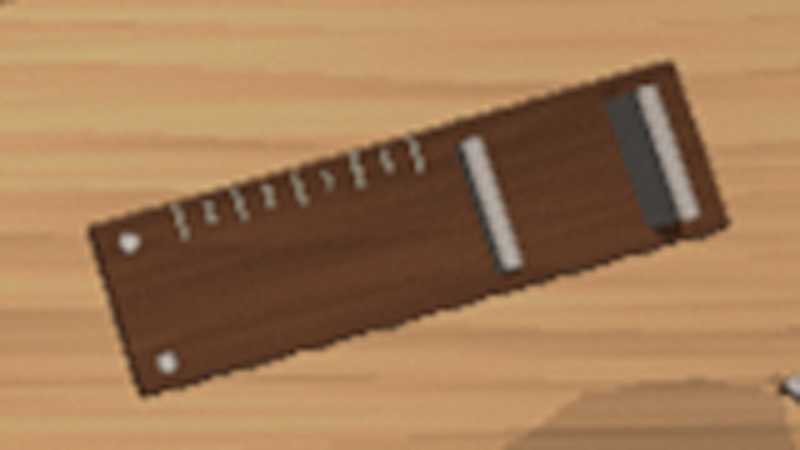

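Crop A shows a yellow case with a steel blade and hook facing right (tape) at full-image (204,180); the pale-bladed pink pair and the plain yellow box at (229,251) are excluded. Crop B shows the board with the tall edge at its right end.

Run:
```python
from h import *
im=cv2.imread("pics/top0.png");hsv=cv2.cvtColor(im,cv2.COLOR_BGR2HSV)
print(hsv[178,204],hsv[250,229],hsv[187,210])
m=cv2.inRange(hsv,(24,170,175),(40,255,255))
for c in cv2.findContours(m,0,2)[0]:
    if cv2.contourArea(c)>100:
        r=cv2.minAreaRect(c);print("yel",r)
        for z in(.06,.04):
            P=[ray("top",p,z)[:2] for p in cv2.boxPoints(r)];print(z,np.round(P,4).tolist(),np.round(np.mean(P,0),4),[round(float(np.linalg.norm(P[i]-P[i-1])),4) for i in(1,2)])
# from crops
a=lambda u,v:((u+.5)/3.2+90-.5,(v+.5)/3.2+120-.5)
for n,q in dict(tl=(301,172),tr=(421,164),br=(425,208),bl=(303,217)).items(): print(n,ray("top",a(*q),.06))
for n,q in dict(htop=(491,172),hbot=(492,207)).items(): print(n,ray("top",a(*q),.038))
b=lambda u,v:((u+.5)/5+310-.5,(v+.5)/5+160-.5)
C=[ray("top",b(*q),.01)[:2] for q in((92,228),(142,397),(727,225),(672,62))]
print(np.array(C),np.mean(C,0)); f=(C[2]+C[3]-C[0]-C[1])/2;print("ang",np.degrees(np.arctan2(f[1],f[0])),np.linalg.norm(f))
g=np.mean(C,0);f/=np.linalg.norm(f);l=np.array([-f[1],f[0]])
for z,Q in((.02,((462,142),(484,137),(500,270),(523,265))),(.042,((637,90),(655,85),(680,221),(700,215)))):
    for q in Q:
        p=ray("top",b(*q),z)[:2]-g;print(z,p@f,p@l)
```

```text
[ 32 145 214] [ 32 145 213] [ 23 181  45]
tl [0.61068001 0.33795925 0.06      ]
tr [0.61477277 0.25765683 0.06      ]
br [0.58490922 0.25517282 0.06      ]
bl [0.58021913 0.33645163 0.06      ]
htop [0.61262851 0.21149523 0.038     ]
hbot [0.58826188 0.21112895 0.038     ]
[[ 0.54183459  0.02185495]
 [ 0.46571902  0.00257235]
 [ 0.53827941 -0.26520821]
 [ 0.61338321 -0.24609271]] [ 0.53980406 -0.1217184 ]
ang -74.94402857531558 0.27738607190221903
0.02 0.030954139123592975 0.029946322939060244
0.02 0.04118452320725146 0.029365954446532384
0.02 0.028752448195518743 -0.02928443291938089
0.02 0.039327496783375805 -0.03000488326940598
0.042 0.10307532813530372 0.02986010610298639
0.042 0.11141599385058741 0.02977815723836813
0.042 0.1019172013544031 -0.029882066571107556
0.042 0.11117266272383027 -0.02981259628530975
```

```bash
python3 -m jog '[0.5,1,0,0,0,0.6, 1,2.1,-0.1,0,0,1.2, 1.6,3.4,-0.2,0,0,1.8, 2.2,4.6,-0.3,0,0,2.5, 2.8,5.8,-0.4,0,0,3.2, 3.4,7,-0.5,0,0,3.9, 4,8.2,-0.6,0,0,4.6, 4.6,9.5,-0.7,0,0,5.3, 5.2,10.8,-0.8,0,0,6, 5.7,12,-0.9,0,0,6.6]' -0.3
python3 -m jog '[0.5,1,0,0,0,0.6, 1,2.1,-0.1,0,0,1.2, 1.6,3.4,-0.2,0,0,1.8, 2.2,4.6,-0.3,0,0,2.4, 2.8,5.8,-0.4,0,0,3, 3.4,7,-0.5,0,0,3.6, 4,8.2,-0.6,0,0,4.2, 4.6,9.5,-0.7,0,0,4.8, 5.2,10.8,-0.8,0,0,5.4, 5.7,12,-0.8,0,0,6]'
python3 - <<'E'
from h import *
s=state();T=toolT(s);d=np.array([.598,.297,.15])-T[:3,3];print(d/.03, np.degrees(np.arctan2(T[1,0],T[0,0])),s["grip_width"],s["clock"],s["joint_positions"])
E
```

```text
clock: 0.93
tool_pos: [0.3426, -0.2391, 0.1863]
ee_rot: [0.956, -0.295, -0.0, -0.0]
force: [1.7, 0.3, 0.4]
grip_width: 0.0589
clock: 1.77
tool_pos: [0.5138, 0.1229, 0.1617]
ee_rot: [1.0, 0.017, -0.001, 0.0]
force: [1.0, -1.7, -0.6]
grip_width: 0.0596
[ 2.80692733  5.80275629 -0.38906277] 1.900114899721649 0.05959345553311882 1.7667 [1.21689434e-01 4.20968166e-01 1.64699798e+00 1.27157324e-04
 1.07531972e+00 8.84655889e-02]
```

```bash
python3 -m jog '[0.5,1,0,0,0,0, 1,2,-0.1,0,0,0, 1.5,3,-0.2,0,0,0.1, 2,4,-0.3,0,0,0.1, 2.4,5,-0.4,0,0,0.1, 2.8,5.8,-0.4,0,0,0.13, 2.8,5.8,-0.4,0,0,0.13, 2.8,5.8,-0.4,0,0,0.13, 2.8,5.8,-0.4,0,0,0.13, 2.8,5.8,-0.4,0,0,0.13]'
python3 - <<'E'
from h import *
s=state();T=toolT(s);im=camera("wrist")[:,:,::-1];cv2.imwrite("pics/w1.png",im);print(T)
m=camera_model("wrist");X=T@np.array(m["tool_from_camera"])
for p in((.598,.297,.06),(.5977,.2968,.0)):
    c=np.linalg.inv(X)@np.array([*p,1]);u=np.array(m["K"])@c[:3];print(u/u[2])
np.save("T1.npy",T)
E
```

```text
clock: 2.6
tool_pos: [0.5974, 0.296, 0.1496]
ee_rot: [1.0, 0.023, -0.001, 0.0]
force: [-0.1, 0.4, 0.2]
grip_width: 0.0595
[[ 9.98934608e-01  4.60853657e-02 -2.40572777e-03  5.97351097e-01]
 [ 4.60842277e-02 -9.98937419e-01 -5.26400241e-04  2.96011507e-01]
 [-2.42743083e-03  4.14973312e-04 -9.99996968e-01  1.49563172e-01]
 [ 0.00000000e+00  0.00000000e+00  0.00000000e+00  1.00000000e+00]]
[255.99054619 191.41539089   1.        ]
[255.55324694 177.35661345   1.        ]
```

View pics/w1.png

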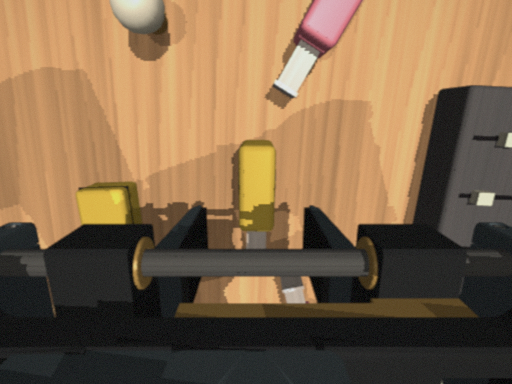

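The wrist view shows the case centred between the fingers, its top at columns 240–275, rows 141–230, blade leading down under the gripper.

Run:
```python
from h import *
T=np.load("T1.npy");im=cv2.imread("pics/w1.png");hsv=cv2.cvtColor(im,cv2.COLOR_BGR2HSV)
print(hsv[190,256],hsv[190,262],hsv[165,242])
m=cv2.inRange(hsv,(20,150,120),(40,255,255));m[:,:220]=0;m[:,300:]=0;m[245:]=0
r=cv2.minAreaRect(max(cv2.findContours(m,0,2)[0],key=cv2.contourArea));print(r)
P=np.array([ray("wrist",p,.06,T)[:2] for p in cv2.boxPoints(r)]);print(P,P.mean(0))
for i in range(3):
  d=P[i+1]-P[i];print(np.linalg.norm(d),np.degrees(np.arctan2(d[1],d[0])))
```

```text
[ 23 167 224] [ 23 168 225] [ 22 170 195]
((257.0, 175.99996948242188), (35.99999237060547, 71.99998474121094), 0.0)
[[0.58301759 0.27628705]
 [0.58091865 0.34310819]
 [0.61250998 0.34454445]
 [0.61672583 0.27782611]] [0.59829301 0.31044145]
0.06685410276974864 91.79914008669907
0.031623960508700706 2.6030855186102175
0.06685140499019199 -86.38435745739244
```

```bash
python3 -m jog '[0,0,-0.5,0,0,0, 0,0,-1.2,0,0,0, 0,0,-2,0,0,0, 0,0,-2.8,0,0,0, 0,0,-3.5,0,0,0, 0,0,-4,0,0,0, 0,0,-4.3,0,0,0, 0,0,-4.5,0,0,0, 0.01,0.02,-4.5,0,0,0, 0.01,0.02,-4.5,0,0,0]'
python3 -m jog '[0,0,0,0,0,0, 0,0,0,0,0,0, 0,0,0,0,0,0, 0,0,0,0,0,0, 0,0,0,0,0,0, 0,0,0,0,0,0, 0,0,0,0,0,0, 0,0,0,0,0,0, 0,0,0,0,0,0, 0,0,0,0,0,0]' 1
```

```text
clock: 3.48
tool_pos: [0.5982, 0.2966, 0.0154]
ee_rot: [1.0, 0.023, -0.001, 0.0]
force: [0.7, -0.9, 0.5]
grip_width: 0.0592
clock: 4.32
tool_pos: [0.5985, 0.2967, 0.0159]
ee_rot: [1.0, 0.023, -0.0, -0.0]
force: [-0.9, -0.9, 5.5]
grip_width: 0.0336
```

```bash
python3 -m jog '[0,0,0.4,0,0,0, 0,0,1,0,0,0, 0,0,1.7,0,0,0, 0,-0.2,2.4,0,0,0.1, 0,-0.6,3,0,0,0.2, -0.1,-1.2,3.4,0,0,0.3, -0.2,-2,3.5,0,0,0.4, -0.3,-3,3.5,0,0,0.6, -0.4,-4.1,3.5,0,0,0.8, -0.5,-5.2,3.5,0,0,1]'
python3 -m jog '[-0.1,-1.1,0,0,0,0.1, -0.2,-2.2,0,0,0,0.2, -0.3,-3.3,0,0,0,0.3, -0.4,-4.4,0,0,0,0.4, -0.5,-5.5,0,0,0,0.5, -0.6,-6.6,0,0,0,0.6, -0.7,-7.7,0,0,0,0.7, -0.8,-8.8,0,0,0,0.8, -1,-9.6,0,0,0,0.9, -1.1,-10,0,0,0,1.05]'
python3 - <<'E'
from h import *
s=state();T=toolT(s);print(T,s["clock"],s["grip_width"],s["joint_positions"])
for n in("top","side"):cv2.imwrite(f"pics/{n}1.png",camera(n)[:,:,::-1])
np.save("T2.npy",T)
a=cv2.imread("pics/top1.png")[130:280,310:510];cv2.imwrite("pics/t1c.png",cv2.resize(a,None,fx=4,fy=4,interpolation=cv2.INTER_CUBIC))
E
```

```text
clock: 5.15
tool_pos: [0.583, 0.1396, 0.1217]
ee_rot: [0.997, 0.076, -0.0, -0.0]
force: [1.3, -0.2, -2.8]
grip_width: 0.0337
clock: 5.98
tool_pos: [0.5493, -0.1633, 0.1224]
ee_rot: [0.992, 0.13, -0.0, 0.0]
force: [0.5, -0.4, -3.0]
grip_width: 0.0339
[[ 9.66190776e-01  2.57828139e-01 -1.86861427e-04  5.49320503e-01]
 [ 2.57827969e-01 -9.66190617e-01 -6.55974126e-04 -1.63347752e-01]
 [-3.49672346e-04  5.85618048e-04 -9.99999767e-01  1.22375381e-01]
 [ 0.00000000e+00  0.00000000e+00  0.00000000e+00  1.00000000e+00]] 5.9833 0.033901235316730775 [-3.92802318e-01  5.26087014e-01  1.58064855e+00 -7.88068971e-04
  1.03477876e+00 -6.53173475e-01]
```

View pics/t1c.png

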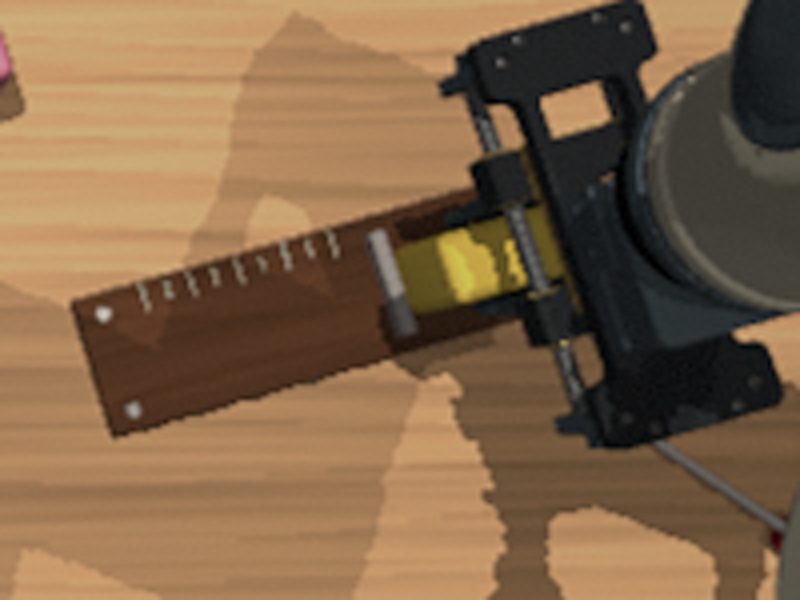

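View pics/side1.png

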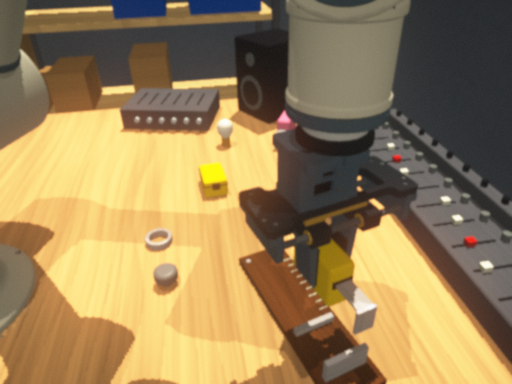

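The held tape shows in the side view with the hook at about (363,310), above and beyond the tall edge (345,362). I compare the hook with its predicted pixel.

Run:
```python
from h import *
T=np.load("T2.npy");m=camera_model("side");W=np.array(m["world_to_cam"]);K=np.array(m["K"])
yaw=np.radians(-75);f=np.array([np.cos(yaw),np.sin(yaw),0]);l=np.array([-f[1],f[0],0])
o=T[:3,3].copy();o[2]-=.0159
im=cv2.imread("pics/side1.png")
def pr(p):
    c=W[:3,:3]@p+W[:3,3];u=K@c;return u[:2]/u[2]
S=4;x0,y0=290,220;C=cv2.resize(im[y0:y0+145,x0:x0+130],None,fx=S,fy=S,interpolation=cv2.INTER_CUBIC)
for x,z in((.086,.005),(.086,.038)):
  for y in(-.012,.012):
    u=pr(o+f*x+l*y+np.array([0,0,z]));print(x,y,z,u)
    cv2.circle(C,tuple(int(round(v)) for v in ((u[0]+.5-x0)*S,(u[1]+.5-y0)*S)),3,(0,0,255),-1)
cv2.imwrite("pics/s1c.png",C)
```

```text
0.086 -0.012 0.005 [354.77098788 336.000403  ]
0.086 0.012 0.005 [373.08603522 327.68904844]
0.086 -0.012 0.038 [358.5408193  315.25181526]
0.086 0.012 0.038 [377.58643815 306.98988163]
```

View pics/s1c.png

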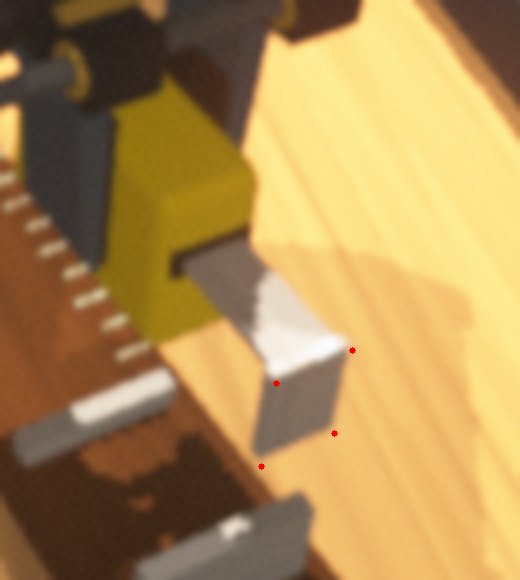

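```bash
python3 -m jog '[0.05,0,-0.4,0,0,0, 0.05,0,-0.8,0,0,0, 0.05,0,-1.2,0,0,0, 0.05,0,-1.6,0,0,0, 0.05,0,-2,0,0,0, 0.05,0,-2.3,0,0,0, 0.05,0,-2.5,0,0,0, 0.05,0,-2.65,0,0,0, 0.05,0,-2.75,0,0,0, 0.05,0,-2.75,0,0,0]'
python3 - <<'E'
from h import *
s=state();T=toolT(s);print(T,s["clock"],s["grip_width"],s["force"])
cv2.imwrite("pics/side2.png",camera("side")[:,:,::-1])
d=T[:3,3]-np.array([.54,-.122,0]);f=np.array([np.cos(np.radians(-75)),np.sin(np.radians(-75)),0]);print(d@f,d@np.array([-f[1],f[0],0]))
C=cv2.imread("pics/side2.png")[240:384,250:410];cv2.imwrite("pics/s2c.png",cv2.resize(C,None,fx=4,fy=4,interpolation=cv2.INTER_CUBIC))
E
```

```text
clock: 6.92
tool_pos: [0.5509, -0.1622, 0.0394]
ee_rot: [0.992, 0.13, -0.0, 0.0]
force: [-0.4, 0.0, -2.5]
grip_width: 0.0341
[[ 9.66306292e-01  2.57394169e-01 -6.25108798e-04  5.50881587e-01]
 [ 2.57394112e-01 -9.66306495e-01 -1.71360252e-04 -1.62228273e-01]
 [-6.48153822e-04  4.68716584e-06 -9.99999790e-01  3.94252772e-02]
 [ 0.00000000e+00  0.00000000e+00  0.00000000e+00  1.00000000e+00]] 6.9167 0.03405776764734378 [-0.38237098  0.03704364 -2.46005477]
0.041673889550466005 9.89624406932909e-05
```

View pics/s2c.png

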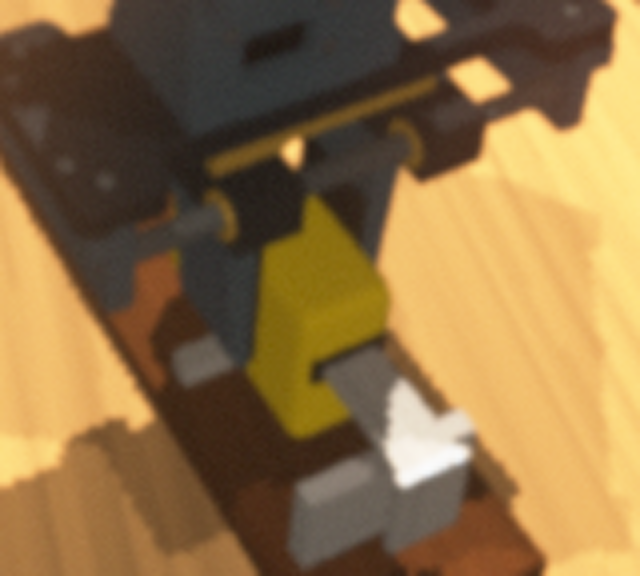

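Run:
```python
from h import *
f=np.array([np.cos(np.radians(-75)),np.sin(np.radians(-75)),0]);l=np.array([-f[1],f[0],0]);g=np.array([.54,-.122,0])
def G(n,u,z):
    p=ray(n,u,z)-g;return np.round([p@f,p@l],4)
b=lambda u,v:((u+.5)/4+250-.5,(v+.5)/4+240-.5)
a=lambda u,v:((u+.5)/4+290-.5,(v+.5)/4+220-.5)
for q in((398,487),(470,455)):print("hooktop",G("side",b(*q),.0615))
for q in((388,552),(462,512)):print("hookbot",G("side",b(*q),.0285))
for q in((270,375),(346,347)):print("1hooktop",G("side",a(*q),.1445))
for q in((254,455),(330,425)):print("1hookbot",G("side",a(*q),.1115))
for q in((293,507),):print("edge L top far",G("side",b(*q),.042))
for q in((303,492),(312,510)):print("edge R top near/far",G("side",a(*q),.042))
for q in((12,437),(160,370),(173,385)):print("lip",G("side",a(*q),.02))
```

```text
hooktop [ 0.1252 -0.0121]
hooktop [0.1258 0.0125]
hookbot [ 0.1248 -0.0111]
hookbot [0.1239 0.0164]
1hooktop [ 0.1258 -0.0136]
1hooktop [0.1271 0.0095]
1hookbot [ 0.1249 -0.0133]
1hookbot [0.126  0.0109]
edge L top far [ 0.1074 -0.034 ]
edge R top near/far [0.1031 0.0308]
edge R top near/far [0.1095 0.0293]
lip [ 0.0316 -0.0312]
lip [0.0298 0.0293]
lip [0.0372 0.0297]
```

Hook inner face is at gauge x ≈ 0.1215, y ≈ 0, low end ≈ 0.028: step 1 is met. Now back away straight along the board by 57 mm.

```bash
python3 -m jog '[-0.05,0.18,0,0,0,0, -0.1,0.36,0,0,0,0, -0.15,0.57,0,0,0,0, -0.21,0.78,0,0,0,0, -0.27,1,0,0,0,0, -0.33,1.22,0,0,0,0, -0.38,1.43,0,0,0,0, -0.44,1.64,0,0,0,0, -0.5,1.85,0,0,0,0, -0.5,1.85,0,0,0,0]'
python3 - <<'E'
from h import *
s=state();T=toolT(s);print(T[:3,3],s["clock"],s["grip_width"],s["force"])
cv2.imwrite("pics/side3.png",camera("side")[:,:,::-1])
d=T[:3,3]-np.array([.54,-.122,0]);f=np.array([np.cos(np.radians(-75)),np.sin(np.radians(-75)),0]);print(d@f,d@np.array([-f[1],f[0],0]),s["force"]@f)
C=cv2.imread("pics/side3.png")[240:384,240:400];cv2.imwrite("pics/s3c.png",cv2.resize(C,None,fx=4,fy=4,interpolation=cv2.INTER_CUBIC))
E
```

```text
clock: 7.8
tool_pos: [0.5358, -0.1057, 0.0399]
ee_rot: [0.991, 0.13, -0.0, 0.0]
force: [1.1, -3.2, -1.3]
grip_width: 0.0337
[ 0.53576489 -0.1056905   0.03988123] 7.8 0.03365307811204174 [ 1.09977184 -3.1863098  -1.31391026]
-0.016849896980478913 0.00013040625046054102 3.362380828083014
```

View pics/s3c.png

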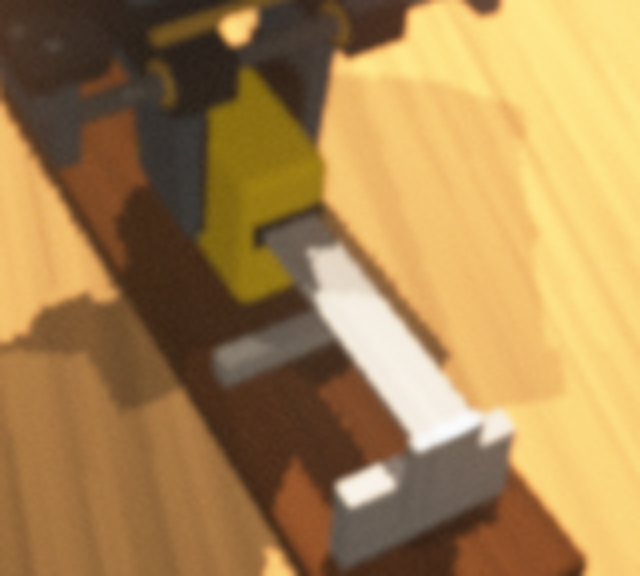

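Blade is taut with hook caught on the edge (+3.4 N pull). Check the case front against the lip, then lower.

```bash
python3 - <<'E'
from h import *
f=np.array([np.cos(np.radians(-75)),np.sin(np.radians(-75)),0]);l=np.array([-f[1],f[0],0]);g=np.array([.54,-.122,0])
def G(n,u,z):
    p=ray(n,u,z)-g;return np.round([p@f,p@l],4)
b=lambda u,v:((u+.5)/4+240-.5,(v+.5)/4+240-.5)
for q,z in(((240,303),.024),((248,185),.083),((322,155),.083),((215,352),.02)):print(G("side",b(*q),z))
E
python3 -m jog '[0,0,-0.05,0,0,0, 0,0,-0.1,0,0,0, 0,0,-0.16,0,0,0, 0,0,-0.22,0,0,0, 0,0,-0.28,0,0,0, 0,0,-0.34,0,0,0, 0,0,-0.4,0,0,0, 0,0,-0.44,0,0,0, 0,0,-0.46,0,0,0, 0,0,-0.46,0,0,0]'
```

```text
[ 0.019  -0.0131]
[ 0.02   -0.0134]
[0.0193 0.0154]
[ 0.0303 -0.0293]
clock: 8.68
tool_pos: [0.5359, -0.1062, 0.026]
ee_rot: [0.991, 0.13, -0.0, 0.0]
force: [1.5, -3.3, -2.5]
grip_width: 0.0337
```

```bash
python3 -m jog '[0,0,-0.02,0,0,0, 0,0,-0.04,0,0,0, 0,0,-0.06,0,0,0, 0,0,-0.06,0,0,0, 0,0,-0.06,0,0,0, 0,0,-0.06,0,0,0, 0,0,-0.06,0,0,0, 0,0,-0.06,0,0,0, 0,0,-0.06,0,0,0, 0,0,-0.06,0,0,0]'
```

```text
clock: 9.52
tool_pos: [0.5359, -0.1063, 0.0257]
ee_rot: [0.992, 0.13, 0.0, 0.0]
force: [-7.4, -1.5, 33.1]
grip_width: 0.0336
```

```bash
python3 -m jog '[0,0,0.02,0,0,0, 0,0,0.02,0,0,0, 0.01,-0.04,0.02,0,0,0, 0.02,-0.08,0.02,0,0,0, 0.03,-0.12,0.02,0,0,0, 0.04,-0.16,0.02,0,0,0, 0.04,-0.16,0.02,0,0,0, 0.04,-0.16,0.02,0,0,0, 0.04,-0.16,0.02,0,0,0, 0.04,-0.16,0.02,0,0,0]'
python3 - <<'E'
from h import *
cv2.imwrite("pics/side4.png",camera("side")[:,:,::-1])
C=cv2.imread("pics/side4.png")[240:384,240:400];cv2.imwrite("pics/s4c.png",cv2.resize(C,None,fx=4,fy=4,interpolation=cv2.INTER_CUBIC))
E
```

```text
clock: 10.35
tool_pos: [0.5371, -0.111, 0.0263]
ee_rot: [0.992, 0.13, 0.0, 0.0]
force: [0.6, -2.5, -2.5]
grip_width: 0.0338
```

View pics/s4c.png

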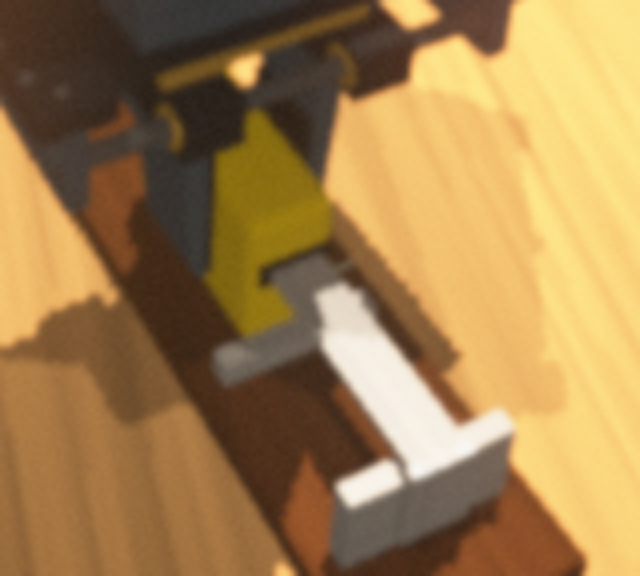

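Case sits low behind the lip and the hook is down over the edge. Release, then lift.

```bash
python3 -m jog '[0,0,0,0,0,0, 0,0,0,0,0,0, 0,0,0,0,0,0, 0,0,0,0,0,0, 0,0,0,0,0,0, 0,0,0,0,0,0, 0,0,0,0,0,0, 0,0,0,0,0,0, 0,0,0,0,0,0, 0,0,0,0,0,0]' -0.3
python3 -m jog '[0,0,0.2,0,0,0, 0,0,0.6,0,0,0, 0,0,1.1,0,0,0, 0,0,1.7,0,0,0, 0,0,2.4,0,0,0, 0,0,3.1,0,0,0, 0,0,3.8,0,0,0, 0,0,4.4,0,0,0, 0,0,4.8,0,0,0, 0,0,5,0,0,0]'
python3 -m jog '[-0.3,0.9,0,0,0,0, -0.6,1.8,0,0,0,0, -0.9,2.7,0,0,0,0, -1.2,3.6,0,0,0,0, -1.5,4.5,0,0,0,0, -1.8,5.4,0,0,0,0, -2.1,6.3,0,0,0,0, -2.3,6.8,0,0,0,0, -2.4,7,0,0,0,0, -2.4,7,0,0,0,0]'
python3 - <<'E'
from h import *
for n in("top","side"):cv2.imwrite(f"pics/{n}5.png",camera(n)[:,:,::-1])
C=cv2.imread("pics/side5.png")[220:384,220:400];cv2.imwrite("pics/s5c.png",cv2.resize(C,None,fx=3.5,fy=3.5,interpolation=cv2.INTER_CUBIC))
print(state()["force"],state()["clock"])
E
```

```text
clock: 11.23
tool_pos: [0.5371, -0.111, 0.0262]
ee_rot: [0.992, 0.13, 0.0, 0.0]
force: [0.1, 0.1, 0.7]
grip_width: 0.0591
clock: 12.07
tool_pos: [0.5377, -0.1112, 0.1784]
ee_rot: [0.992, 0.13, 0.001, 0.001]
force: [-0.1, 0.2, 0.4]
grip_width: 0.0592
clock: 12.9
tool_pos: [0.4649, 0.0997, 0.1783]
ee_rot: [0.991, 0.131, 0.001, 0.001]
force: [-0.2, -1.1, -0.6]
grip_width: 0.0592
[0.13385968 0.52265564 0.29363716] 13.0
```

View pics/top5.png

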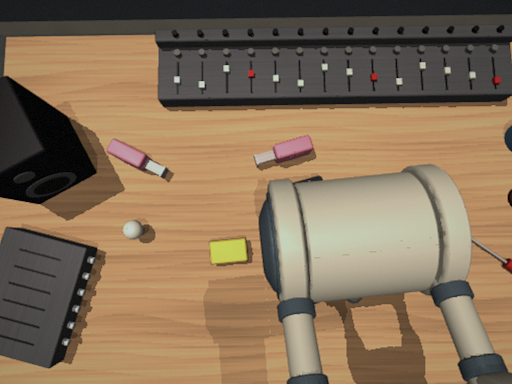

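View pics/s5c.png

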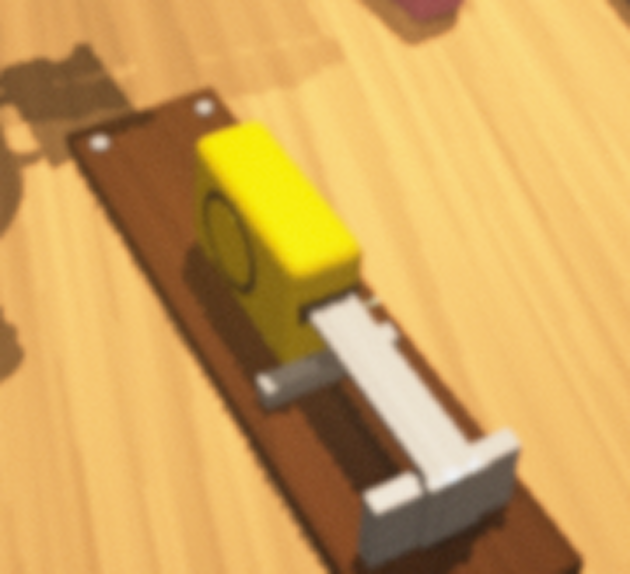

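The side crop shows the case standing behind the lip, blade stretched, hook flush on the far side of the edge; the top view shows the battery case still at (229,251). I check the numbers, then hand in.

Run:
```python
from h import *
f=np.array([np.cos(np.radians(-75)),np.sin(np.radians(-75)),0]);l=np.array([-f[1],f[0],0]);g=np.array([.54,-.122,0])
def G(n,u,z):
    p=ray(n,u,z)-g;return np.round([p@f,p@l],4)
b=lambda u,v:((u+.5)/3.5+220-.5,(v+.5)/3.5+220-.5)
for q in((290,277),(360,250),(265,124),(198,145)):print("top",G("side",b(*q),.07))
for q,z in(((290,366),.01),((427,490),.048),((480,462),.048)):print(G("side",b(*q),z))
a,c=cv2.imread("pics/top0.png")[225:275,200:255].astype(int),cv2.imread("pics/top5.png")[225:275,200:255].astype(int)
f0=[cv2.moments(((x[:,:,2]>150)&(x[:,:,0]<90)&(x[:,:,1]>150)).astype(np.uint8)) for x in(a,c)]
print([(m["m10"]/m["m00"],m["m01"]/m["m00"]) for m in f0])
```

```text
top [ 0.0295 -0.017 ]
top [0.0297 0.0134]
top [-0.0467  0.0158]
top [-0.0479 -0.0153]
[ 0.0243 -0.0109]
[ 0.1128 -0.012 ]
[0.1119 0.0104]
[(26.361256544502616, 26.727748691099478), (29.040072859744992, 27.140255009107467)]
```

Run:
```python
from h import *
for n in("top0","top5"):
    h=cv2.cvtColor(cv2.imread(f"pics/{n}.png"),cv2.COLOR_BGR2HSV);m=cv2.inRange(h,(27,100,120),(40,255,255));m[:225]=0;m[280:]=0;m[:,:195]=0;m[:,256:]=0
    print(n,cv2.boundingRect(m))
sign_off()
```

```text
top0 (210, 240, 36, 23)
top5 (210, 240, 36, 23)
the job is handed in; nothing more can be done
```

The tape is set up on the board and stays stretched with the gripper clear of it. I handed the job in at about 13 s on the robot clock; no verdict is reported.

**What I did:** I gripped the yellow tape (jaws stopped at 33.6 mm) and lowered its hook beyond the tall edge. The hook's inner face was then about 11 mm past the far face. I backed the case 58 mm straight along the board (spring pull about 3.4 N), set it down behind the lip, moved it forward 5 mm and let go.

**Last checks (side camera):**
- **Case:** it stands flat, with its front at about gauge x 0.0295 m, against the lip. That puts the case origin near -0.012 m, on the middle line and parallel to the board.
- **Hook:** its outer face is at about 0.112 m, so its inner face is flush on the tall edge's far side to within about 2 mm.
- **Battery case:** its bounding box in the top view is identical before and after.

**What disagreed:**
- **Battery case centroid:** a rough colour centroid of the battery case shifted by 2.7 px, and the identical bounding box suggests this comes from changed shading.
- **Case front, lower corner:** a reading on the bottom front corner gave gauge x 0.024 m against 0.0295 m from the top corners. I did not resolve it, but both readings put the case in the allowed range.
- **Setting down:** the wrist force briefly reached 33 N as the case met the board, below the limit.

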